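# Contact test of a speaker terminal cup

## Robot

A 7-joint arm with a two-finger parallel gripper is mounted at the origin on the work surface. World frame = base frame: x ahead of the robot, y to its left, z up, the work surface at z = 0. Lengths are in mm, angles in rad, forces in N, time in s.
With the tool pointing down it reaches from about 400 to 750 mm from the base axis. Payload 19.5 kg.
Tool frame: the origin (TCP) lies midway between the tips of the shut fingers; the grasp point (between the pads) lies 19 mm behind it; z points along the fingers, y is the line along which they close (so a half turn about z gives the same grasp; the last joint's range is limited). The gripper opens to 85 mm and grips with 20 to 120 N. Pads are 22 mm wide; open, the fingers measure 114 mm over their backs; the gripper's body (76 mm by 85 mm) begins 54 mm behind the grasp point. The pads swing forward as they close: fully open they stand 13 mm farther back than shut.
Start: joints at [1.215, 0.707, -0.028, 1.485, 0.022, 0.951, -0.075], TCP at [177.481, -546.896, 231.268] pointing down, gripper open.
Joint ranges: [-2.71, 2.71], [-0.32, 2.16], [-1.57, 1.52], [0, 2.45], [-1.46, 4.6], [0, 2.02], [-2.83, 2.83]. Speed limits (rad/s): [1.89, 1.89, 2.57, 2.57, 3.01, 3.01, 3.01].

## Interface

Orientations are given as a unit quaternion [w, x, y, z].
In Python, from cell import read_state, snapshot, finish_job, trace gives the robot as it stands.
- The arm moves only by the shell command python3 -m crank 'ROWS'. ROWS is JSON, a list of rows, each a list of 7 numbers: the shift along the tool's x, y, z in m, then the turn, a rotation vector about the tool's x, y, z in rad, then the finger opening in m, from 0 to 0.0854. A call has 1 to 12 rows; each row shifts and turns the commanded pose from where the row before left it, along the tool's axes as they then stand; what a row does not reach is not made up. A row lasts 1/10 s, in which the tool goes at most 50 mm and 8.59 degrees, less where a joint would pass 70% of its speed; a pose out of reach is approached as far as the arm can. A call with a gripper value outside its range is refused whole. The fingers move at their own pace and stop on an object; the grip force is fixed at half the most. Time passes only in rows, so rows that do not move let the fingers close. It gives the time, the measured TCP pose, the force, the opening and the grip force at its end, in the units of the state.
- read_state(): the state, without advancing time (a new reading comes with each control period).
- snapshot(name): name is "scene" or "side" or "wrist"; returns a dict with "frame" (400x640x3 uint8, blue, green, red), "depth" (400x640 float32, mm along the optical axis (not along the pixel's ray), 0 where there is no reading), "fx", "fy", "cx", "cy" (pixels), "position" and "orientation" of the camera in the world; the wrist camera has in their place "hand_eye" (4x4, takes a point from camera to tool coordinates, whose origin is the TCP and whose axes are the flange's). Camera axes: x right, y up, looking along -z (the intrinsics and any distortion apply to the point x, -y, -z); pixel columns grow to the right and rows downward; lengths in mm; the calibration is good to about 2 mm. A picture is of the moment at which its call begins: read the wrist's pose just before it.
- finish_job(): hands the job in; it is judged then, once.
Trained networks look in a picture, given as the dict that the camera call returned (one of the last four; its "shot" number tells which), for a name from the list of things; names that differ only in an ending like _2 or _b are one class to them, and where a whole thing is asked for, a point or a joint stands for the part that bears it (a point fixed in the world has none). Each returns a list of dicts, best first, with "p" (0 to 1); they miss things now and then, are a little off and sometimes report something else, mostly with a low value. They report only what shows in the picture. A call takes as long as a camera call.
- trace(picture, name): "region" (400x640 bool, what is visible of it) and "rect" ([left, top, right, bottom] in pixels, round what is visible of it).
The state is a dict: "time": time; "joint_pos": joint angles; "qd": joint speeds; "effort": joint torques, N m; "ee_pos": TCP position; "ee_rot": TCP orientation; "contact_force": force on the tool from outside, world axes, zero at the start; "wrist_torque": the same for the moment, N m; "grip_width": finger opening in mm; "grasp_force": force on a finger pad.
Only numpy, scipy, OpenCV 4.12 (cv2) and the standard library are available. Lean on these libraries where they do the work, as an engineer would, in place of code of your own. Each camera call takes 0.05 s, during which the arm holds its last target. There are 200 camera calls.

## Task

On the speaker-parts test jig, turn the black clamp knob about a quarter turn anticlockwise to unlock the parked carriage, slide the carriage along until its plunger stands centred over the spring-terminal cup (not the port tube or the tweeter), then press the plunger down 22 mm, so that the mark ring on its stem just reaches the sleeve and the brass contact bears on the cup. Finish while still holding the plunger down there; do not disturb the parts in the tray or press on the tweeter, and leave the other things on the bench where they are.

Things in the scene. Friction and masses are not known exactly. Their poses are not given: they have to be found in the camera images.
- jig: aluminium base plate of the test jig, fixed, 220 x 370 x 12 mm. Origin at bench level; x points away from the robot across the plate (-95 to +125 mm), y to the left along the slide rail (-190 to +180 mm), z up. A grey carriage slides along +y; the parts tray (black lips 6 mm high) lies on the robot's side along x = -45 mm, y -93 to +143 mm.
- carriage (a joint): travel of the grey carriage along the jig's +y (m): 0 = parked at the jig's -y end, stop at 0.24. About 3 N of friction; stays where it is left. Blocked by a half-moon cam under the knob, which bears on a fixed steel post, until the clamp is past about 0.9 rad. It may be slid by the gripped knob. Knob (jig x +75 mm) and plunger (jig x -45 mm) are both at jig y = -125 mm + travel.
- clamp (a joint): angle of the clamp knob (rad), 0 = locked, grows anticlockwise seen from above, stop at 1.5. Friction about 0.06 N m; it stays where it is left. Starts between 0 and 0.25.
- knob_grip (a point): point on the clamp knob's vertical axis at the height to grip, 92 mm above the bench. The knob is a black upright bar 48 mm long, 12 mm thick, from 66 to 104 mm above the bench. This point's x axis lies along the bar (along the jig's x when the clamp is 0) and turns with it. Under it is a flat half-moon steel cam, radius 40 mm, top 58 mm above the bench.
- plunger (a joint): how far the plunger is pressed down (m), 0 = up, stop at 0.030. A spring pushes it back up: about 3 N to start, +0.2 N per mm; after 14 mm the sprung brass nose meets the terminal cup and adds about 1 N + 0.5 N per mm: about 12 N in all at 22 mm. It rises when let go.
- head_top (a point): centre of the top of the plunger's black mushroom head (diameter 36 mm, flat top 28 mm wide), 163 mm above the bench when up; it moves straight down when pressed. Steel stem 12 mm thick with a dark rubber ring whose lower edge is 22 mm above the sleeve top when the plunger is up.
- nose: round brass contact nose under the plunger, 14 mm in diameter, itself sprung (20 mm of give). Origin at the centre of its lower face, 56 mm above the bench when up.
- terminal_cup: spring-terminal cup to be tested: black round dish, flange 62 mm across, a raised square block 24 x 24 mm in the middle, two small grey push tabs on one side, four steel screw heads on the flange. 30 mm high; top 42 mm above the bench. Origin: centre of its underside, resting loose on the jig plate in the tray, in any of the three places. 60 to 130 g.
- port_tube: bass-port tube: black flanged ring 62 mm in diameter, 30 mm high, open through the middle (bore about 44 mm). Origin: centre of its underside. In the tray; leave alone.
- tweeter: dome tweeter: round, flange 62 mm in diameter, smooth grey dome 26 mm wide in the middle, 33 mm high. Origin: centre of its underside. In the tray; fragile, leave alone.
- screwdriver: screwdriver lying on the bench beside the jig; leave it.
- spool: grey spool 54 mm in diameter, 50 mm high, standing on the bench; leave it.
- woofer: dark steel loudspeaker driver 104 mm in diameter, 50 mm high under its cone cap, paper cone up, lying on the bench; leave it.
- screw_jar: clear jar 56 mm in diameter, 70 mm high, on the bench; leave it.
- volume_knob: small aluminium volume-knob cap 34 mm in diameter, 18 mm high, on the bench; leave it.
- carriage_top (a point): top of the carriage's column, 114 mm above the bench, at jig x = +11 mm. The carriage: block 95 x 60 mm (jig x 0 to 95 mm), top 50 mm above the bench; upright column 22 x 50 mm at jig x 0 to 22 mm; and an arm 34 mm wide, top 113 mm, from the column towards the robot, carrying the plunger in a sleeve (sleeve top 115 mm).

How it is judged:
By the outcome, as a careful person would: the job done as asked, in the order asked, and still so for the second after the job is handed in, while the arm keeps its last pose, push and grip.
It also fails if it takes over 51 s, if anything falls off the work surface, if the arm or the gripper's body presses on something with over 40 N, if the wrist force passes 120 N, or if a joint passes its speed limit or range.

## Working session

There is one attempt and no reset: what is moved stays moved. The work goes in short steps, Python scripts to look and compute and a shell command to move; the robot and the scene stay as the last step left them, time stands still between calls to the robot, and variables do not carry over. Pictures are saved under pics/ and viewed, at most 10 in all, crops included, and the job is handed in when it is done.

```bash
ls; mkdir -p pics
cat > h.py <<'E'
import numpy as np, cv2
from scipy.spatial.transform import Rotation as R
from cell import read_state, snapshot, trace
def rot(q): return R.from_quat([q[1],q[2],q[3],q[0]]).as_matrix()
def cloud(s, st=None):
    d=s["depth"]; v,u=np.mgrid[:d.shape[0],:d.shape[1]]
    p=np.stack([(u-s["cx"])/s["fx"]*d,-(v-s["cy"])/s["fy"]*d,-d],-1)
    if "hand_eye" in s:
        H=np.array(s["hand_eye"]); p=p@H[:3,:3].T+H[:3,3]
        return p@rot(st["ee_rot"]).T+np.array(st["ee_pos"])
    return p@rot(s["orientation"]).T+np.array(s["position"])
E
python3 - <<'E'
from h import *
st=read_state(); print({k:np.round(v,3).tolist() for k,v in st.items()})
for n in ("scene","side"):
    s=snapshot(n); cv2.imwrite(f"pics/{n}0.png",s["frame"]); P=cloud(s)
    print(n,[ (k,s[k]) for k in s if k not in("frame","depth")])
    for o in ("terminal_cup","port_tube","tweeter","knob_grip","head_top","carriage_top","jig"):
        for t in trace(s,o)[:2]:
            m=t["region"]&(s["depth"]>0); q=P[m]
            if len(q): print(n,o,round(t["p"],2),t["rect"],np.round(np.median(q,0)),np.round(q.min(0)),np.round(q.max(0)))
E
```

```text
pics
{'time': 0.0, 'joint_pos': [1.215, 0.707, -0.028, 1.485, 0.022, 0.951, -0.075], 'qd': [0.001, -0.001, 0.001, 0.0, -0.002, 0.0, -0.002], 'effort': [0.0, -88.318, 1.235, -23.617, 0.017, 0.006, -0.0], 'ee_pos': [177.401, -546.655, 230.824], 'ee_rot': [-0.001, 0.988, 0.156, -0.0], 'contact_force': [-0.381, -0.22, -0.655], 'wrist_torque': [-0.012, -0.023, -0.005], 'grasp_force': 0.0, 'grip_width': 85.55}
scene [('fx', 401.14840637609944), ('fy', 401.14840637609944), ('cx', 318.75396830842715), ('cy', 198.36529473754837), ('position', array([1088.12241632, -141.2384756 , 1051.81040264])), ('orientation', array([0.74389125, 0.23186268, 0.17939132, 0.60056994])), ('shot', 1)]
scene terminal_cup 0.86 [305.8, 209.3, 324.8, 230.2] [485.  -4.  34.] [451. -32.  12.] [513.  27.  46.]
scene terminal_cup 0.33 [270.3, 242.7, 287.2, 272.7] [ 606. -138.   59.] [ 558. -161.   27.] [ 640. -111.  109.]
scene port_tube 0.72 [330.5, 198.9, 349.8, 225.9] [473.  67.  32.] [424.  35.   2.] [509. 104.  45.]
scene port_tube 0.59 [246.1, 197.3, 382.3, 288.4] [570. -48.  13.] [ 385. -221.   -4.] [655. 163. 16
[... 1473 characters left out ...]
, 329.8, 236.3] [470. -13.  36.] [ 452. -168.   11.] [489.  40. 164.]
side knob_grip 0.98 [359.7, 238.6, 397.8, 257.5] [ 599. -152.   76.] [ 563. -161.   54.] [ 641. -113.  108.]
side head_top 0.59 [326.8, 218.3, 337.5, 260.7] [ 483. -155.  161.] [ 466. -171.   15.] [513.  54. 167.]
side carriage_top 0.71 [360.5, 236.8, 396.2, 261.4] [ 598. -152.   75.] [ 562. -161.   -0.] [661. -24. 108.]
side carriage_top 0.6 [324.9, 219.4, 394.0, 278.9] [ 544. -160.   76.] [ 460. -183.    2.] [659.  61. 167.]
side jig 0.76 [304.4, 197.1, 405.8, 293.5] [ 544. -148.   15.] [ 430. -218.   -1.] [655. 192. 167.]
side jig 0.63 [362.2, 241.1, 396.0, 260.3] [ 599. -152.   74.] [ 563. -162.   -0.] [660. -24. 108.]
```

Run:
```python
from h import *
a=cv2.imread("pics/scene0.png")[185:300,160:400]; b=cv2.imread("pics/side0.png")[185:300,290:450]
a=cv2.resize(a,None,fx=3.3,fy=3.3,interpolation=3)[:,:790]; b=cv2.resize(b,None,fx=1.7,fy=1.7,interpolation=3)
c=np.zeros((a.shape[0]+b.shape[0],790,3),np.uint8); c[:a.shape[0],:a.shape[1]]=a; c[a.shape[0]:,:b.shape[1]]=b
cv2.imwrite("pics/v1.png",c)
for n in("scene","side"):
    s=snapshot(n);P=cloud(s);F=P.reshape(-1,3)
    m=(F[:,2]>155)&(F[:,2]<172)&(F[:,0]>440)&(F[:,0]<530)&(F[:,1]>-200)&(F[:,1]<-110); print(n,"head",m.sum(),F[m].mean(0))
    m=(F[:,2]>99)&(F[:,2]<112)&(F[:,0]>560)&(F[:,0]<660)&(F[:,1]>-180)&(F[:,1]<-90); q=F[m]; print("knob",m.sum(),q.mean(0))
    if m.sum()>5: print(cv2.minAreaRect(q[:,:2].astype(np.float32)))
    m=(F[:,2]>6)&(F[:,2]<18)&(F[:,0]>350)&(F[:,0]<700)&(abs(F[:,1])<260); print("plate",cv2.minAreaRect(F[m][:,:2].astype(np.float32)))
    for y0 in(-76,-3,70):
        m=(F[:,2]>36)&(F[:,2]<52)&(np.hypot(F[:,0]-483,F[:,1]-y0)<34);print(y0,m.sum(),F[m].mean(0),F[m].max(0))
```

```text
scene head 123 [ 484.81544729 -152.82499909  161.56439735]
knob 73 [ 603.97120554 -151.11575263  102.83395638]
((602.5453491210938, -150.96804809570312), (46.7376594543457, 11.783666610717773), 11.885196685791016)
plate ((526.086669921875, -13.0263671875), (327.1316833496094, 438.218017578125), 0.41025325655937195)
-76 64 [485.43119936 -76.62121531  39.88481845] [511.378775   -48.86393539  47.04175134]
-3 90 [479.71805244  -3.52256531  40.18280506] [510.37731542  24.51555963  44.71769698]
70 118 [478.43699402  68.65970252  39.86210121] [509.08408125  96.10212469  45.43107737]
side head 135 [ 482.65231363 -155.41431519  162.81825348]
knob 86 [ 602.9050001  -151.05235942  103.68612272]
((602.4304809570312, -149.5901641845703), (47.63825988769531, 15.279003143310547), 16.352663040161133)
plate ((561.328125, -2.3114013671875), (333.4111633300781, 462.4422302246094), 11.615781784057617)
-76 15 [458.65875545 -72.95855036  36.80994836] [464.48404098 -52.74804958  39.08351343]
-3 71 [471.3961501   -5.99021625  39.45941198] [490.33726905  28.77584307  46.73780554]
70 124 [480.86017453  73.76397633  41.13276665] [509.86589565 100.75303357  46.35188319]
```

View pics/v1.png

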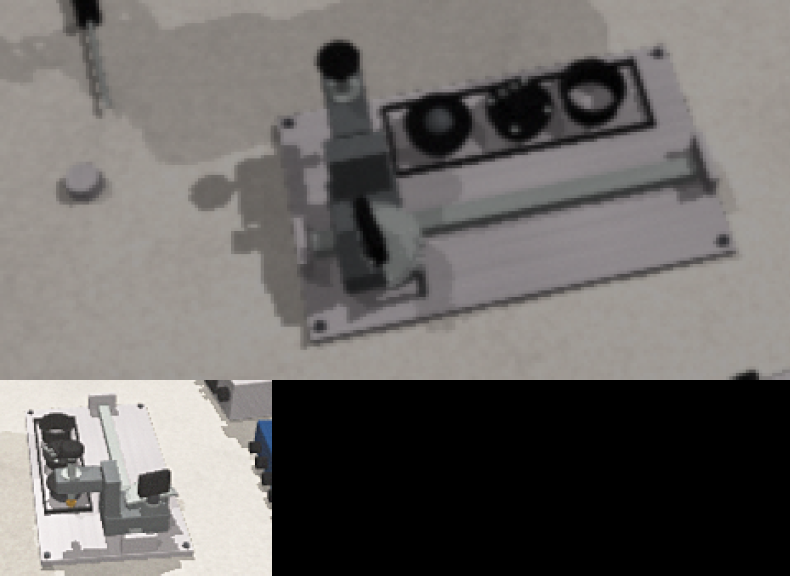

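The terminal cup is the middle part: square block and screw heads, about (520,105) in the crop. The tweeter is nearest the plunger and the tube is farthest. The knob is at about world (603,-151), with its bar angled about 0.2 rad. Moving above the knob.

```bash
python3 -m crank '[[0.044,-0.0205,0,0,0,0,0.085],[0.044,-0.0205,0,0,0,0,0.085],[0.044,-0.0205,0,0,0,0,0.085],[0.044,-0.0205,0,0,0,0,0.085],[0.044,-0.0205,0,0,0,0,0.085],[0.044,-0.0205,0,0,0,0,0.085],[0.044,-0.0205,0,0,0,0,0.085],[0.044,-0.0205,0,0,0,0,0.085],[0.044,-0.0205,0,0,0,0,0.085],[0.044,-0.0205,0,0,0,0,0.085],[0.044,-0.0205,0,0,0,0,0.085],[0.044,-0.0205,0,0,0,0,0.085]]'
python3 -m crank '[[0,0,0,0,0,0,0.085],[0,0,0,0,0,0,0.085],[0,0,0,0,0,0,0.085]]'
cat > look.py <<'E'
from h import *
import sys
st=read_state(); s=snapshot("wrist"); cv2.imwrite("pics/"+sys.argv[1],s["frame"]); P=cloud(s,st); F=P.reshape(-1,3)[(s["depth"]>0).ravel()]
M=rot(st["ee_rot"]); print("t",st["time"],"tcp",np.round(st["ee_pos"],1),"x ang",np.arctan2(M[1,0],M[0,0]),"z",M[:,2].round(4),"q",np.round(st["joint_pos"],2))
print("hand_eye",np.round(s["hand_eye"],2).tolist())
m=(F[:,2]>100)&(F[:,2]<109)&(F[:,0]>565); q=F[m]
if len(q)>30:
    r=cv2.minAreaRect(q[:,:2].astype(np.float32)); print("knob",len(q),q.mean(0),r)
for o in("knob_grip","terminal_cup","tweeter","port_tube","head_top"):
    for t in trace(s,o)[:1]:
        q=P[t["region"]&(s["depth"]>0)]
        if len(q): print(o,round(t["p"],2),np.round(t["rect"]),np.median(q,0).round(1),np.percentile(q,2,axis=0).round(1),np.percentile(q,98,axis=0).round(1))
E
python3 look.py w1.png
```

```text
time: 2.1
ee_pos: [605.0, -148.2, 231.5]
ee_rot: [0.0, 0.988, 0.156, 0.0]
contact_force: [0.2, -0.4, -0.4]
grip_width: 85.1
grasp_force: 0.0
time: 2.4
ee_pos: [603.3, -150.9, 231.4]
ee_rot: [0.0, 0.988, 0.156, -0.0]
contact_force: [0.1, -0.5, -0.6]
grip_width: 84.8
grasp_force: 0.0
t 2.4 tcp [ 603.3 -150.9  231.4] x ang 0.31271346089047286 z [-3.e-04 -4.e-04 -1.e+00] q [ 0.16  0.79  0.07  1.3  -0.05  1.06 -1.02]
hand_eye [[-0.0, 0.97, 0.26, 65.72], [1.0, 0.0, -0.0, 0.14], [-0.0, 0.26, -0.97, -142.58], [0.0, 0.0, 0.0, 1.0]]
knob 564 [ 603.07327128 -149.39509191  103.54851956] ((602.36572265625, -149.6232452392578), (47.123435974121094, 11.940540313720703), 11.884261131286621)
knob_grip 0.6 [277. 150. 327. 219.] [ 602.7 -136.4   58.4] [ 566.8 -156.    56.7] [ 635.7 -113.   104.7]
terminal_cup 0.89 [151. 215. 199. 258.] [485.2  -3.1  34.2] [453.3 -28.3  15.2] [509.4  26.7  42.7]
tweeter 0.56 [206. 227. 255. 273.] [492.4 -83.1  34. ] [ 458.  -105.4   12. ] [590.5 -47.8 244.7]
port_tube 0.89 [ 92. 197. 149. 248.] [476.4  73.2  36.5] [451.6  38.9  11.9] [507.6  95.2  42.6]
head_top 0.57 [250. 304. 290. 335.] [ 492.8 -148.3  159.1] [ 482.2 -158.8  118.8] [ 499.8 -134.2  163.1]
```

View pics/w1.png

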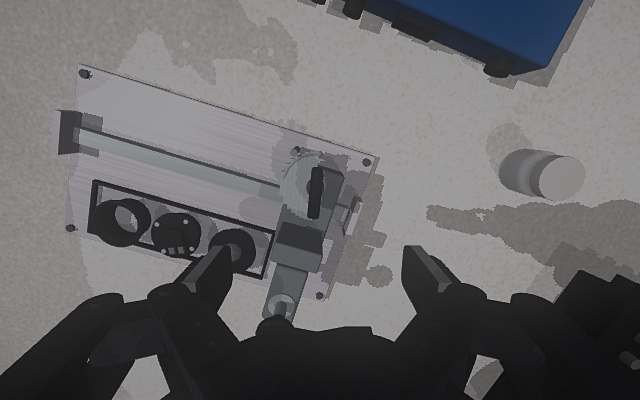

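Seen from the wrist: the knob is at (316,190), the cup is the middle part at (177,235), and the tweeter is at (233,247) beside the plunger. The knob centre is (602.4,-149.6) at 0.207 rad. I'll measure the jig yaw, then descend and grip.

```bash
python3 - <<'E'
from h import *
st=read_state(); s=snapshot("wrist"); P=cloud(s,st)
a=P[70:77,81:88].reshape(-1,3).mean(0); b=P[158:165,364:371].reshape(-1,3).mean(0); c=P[226:231,68:73].reshape(-1,3).mean(0); e=P[293:298,317:322].reshape(-1,3).mean(0)
print(a,b,c,e); print(np.arctan2(-(a-b)[0],(a-b)[1]),np.arctan2(-(c-e)[0],(c-e)[1]))
F=P.reshape(-1,3)[(s["depth"]>0).ravel()]
for y0 in(-76,-3,70):
    m=(F[:,2]>37)&(F[:,2]<47)&(np.hypot(F[:,0]-482,F[:,1]-y0)<36);q=F[m];print(y0,m.sum(),q.mean(0),(q.min(0)+q.max(0))/2)
E
python3 -m crank '[[-0.0003,-0.0016,0.02,0,0,0.105,0.085],[0,0,0.04,0,0,0,0.085],[0,0,0.04,0,0,0,0.085],[0,0,0.03,0,0,0,0.085],[0,0,0.02,0,0,0,0.085],[0,0,0.008,0,0,0,0.085],[0,0,0,0,0,0,0.085],[0,0,0,0,0,0,0.085]]'
python3 -c "
from h import *
st=read_state();M=rot(st['ee_rot']);print(st['ee_pos'],np.arctan2(M[1,0],M[0,0]))"
```

```text
[639.46325427 144.77413245  14.70084238] [ 644.84428279 -204.21603476   14.43799276] [439.3935734  142.33228636  14.84219082] [ 444.60502749 -205.82608621   14.69567545]
0.01541763250513797 0.014967512855520546
-76 130 [485.41565677 -79.40068794  40.90691708] [483.32765271 -77.91112668  40.96814049]
-3 467 [479.22269217  -2.3534549   40.99298557] [477.06396646  -1.60462365  40.81796005]
70 895 [477.69359141  69.67342921  40.12474065] [478.92830584  67.71518996  40.27327842]
time: 3.55
ee_pos: [603.5, -148.7, 74.4]
ee_rot: [0.0, 0.995, 0.104, 0.001]
contact_force: [0.1, 1.0, -0.1]
grip_width: 85.4
grasp_force: 0.0
[ 603.4702133  -148.68270921   74.37785904] 0.2087159026742334
```

```bash
python3 -m crank '[[-0.001,0.001,0,0,0,0,0.0],[0,0,0,0,0,0,0],[0,0,0,0,0,0,0],[0,0,0,0,0,0,0],[0,0,0,0,0,0,0],[0,0,0,0,0,0,0],[0,0,0,0,0,0,0],[0,0,0,0,0,0,0]]'
```

```text
time: 4.35
ee_pos: [602.2, -149.5, 73.5]
ee_rot: [-0.0, 0.995, 0.104, 0.0]
contact_force: [-2.0, 2.3, 5.9]
grip_width: 11.0
grasp_force: 58.6
```

```bash
python3 -m crank '[[0,0,0,0,0,-0.12,0],[0,0,0,0,0,-0.12,0],[0,0,0,0,0,-0.12,0],[0,0,0,0,0,-0.12,0],[0,0,0,0,0,-0.12,0],[0,0,0,0,0,-0.12,0],[0,0,0,0,0,-0.12,0],[0,0,0,0,0,-0.12,0],[0,0,0,0,0,-0.12,0],[0,0,0,0,0,-0.12,0],[0,0,0,0,0,0,0],[0,0,0,0,0,0,0]]'
python3 -c "
from h import *
st=read_state();M=rot(st['ee_rot']);print(st['ee_pos'],st['wrist_torque'],M[:,0],np.arctan2(M[1,0],M[0,0]))"
```

```text
time: 5.55
ee_pos: [602.2, -149.3, 73.5]
ee_rot: [-0.0, 0.762, 0.648, 0.0]
contact_force: [-2.4, 3.3, 6.0]
grip_width: 11.1
grasp_force: 59.0
[ 602.18665679 -149.32653508   73.52387712] [0.65058024 0.62308234 0.02366399] [1.60942447e-01 9.86963526e-01 7.25709748e-04] 1.4091508098133958
```

```bash
python3 -m crank '[[0.0075,-0.00134,0,0,0,0,0],[0.0148,-0.00264,0,0,0,0,0],[0.0148,-0.00264,0,0,0,0,0],[0.0148,-0.00264,0,0,0,0,0],[0.0148,-0.00264,0,0,0,0,0],[0.0148,-0.00264,0,0,0,0,0],[0.0148,-0.00264,0,0,0,0,0],[0.0148,-0.00264,0,0,0,0,0],[0.0148,-0.00264,0,0,0,0,0],[0.0148,-0.00264,0,0,0,0,0],[0.005,-0.0009,0,0,0,0,0],[0,0,0,0,0,0,0]]'
python3 - <<'E'
from h import *
st=read_state();M=rot(st['ee_rot']);print(st['ee_pos'],np.arctan2(M[1,0],M[0,0]))
C=[]
for n in("scene","side"):
    s=snapshot(n);P=cloud(s);F=P.reshape(-1,3)
    m=(F[:,2]>158)&(F[:,2]<172)&(np.hypot(F[:,0]-480,F[:,1]+4)<35); q=F[m];print(n,"head",m.sum(),q.mean(0),(q.min(0)+q.max(0))/2)
    a=(s["frame"][185:300,240:400] if n=="scene" else s["frame"][170:285,270:430]); C.append(cv2.resize(a,None,fx=2.5*2,fy=2.5*2,interpolation=3)[:280*2,:])
    for o in("terminal_cup","nose"):
        for t in trace(s,o)[:2]: print(o,t["p"],t["rect"])
    cv2.imwrite(f"pics/{n}2.png",C[-1])
E
```

```text
time: 6.75
ee_pos: [600.1, -0.4, 73.5]
ee_rot: [-0.0, 0.762, 0.648, 0.0]
contact_force: [-1.7, 2.1, 6.2]
grip_width: 11.0
grasp_force: 58.8
[ 6.00148486e+02 -3.54041632e-01  7.35149400e+01] 1.4100287265703264<stdin>:6: RuntimeWarning: Mean of empty slice.
  ret = um.true_divide(
Traceback (most recent call last):
ValueError: zero-size array to reduction operation minimum which has no identity
```

Run:
```python
from h import *
st=read_state(); s=snapshot("wrist"); cv2.imwrite("pics/w3.png",s["frame"]); P=cloud(s,st)
for o in("terminal_cup","nose","head_top","tweeter"):
    for t in trace(s,o)[:2]:
        q=P[t["region"]&(s["depth"]>0)]; print(o,t["p"],np.round(t["rect"]),np.median(q,0).round(1),np.percentile(q,2,axis=0).round(1),np.percentile(q,98,axis=0).round(1))
s=snapshot("side");P=cloud(s);F=P.reshape(-1,3)
m=(F[:,2]>158)&(F[:,2]<172)&(np.hypot(F[:,0]-480,F[:,1]+4)<35); q=F[m];print("head",m.sum(),q.mean(0))
cv2.imwrite("pics/side3.png",cv2.resize(s["frame"][170:290,270:430],None,fx=4.5,fy=4.5,interpolation=3))
```

```text
terminal_cup 0.59 [102. 210. 186. 267.] [479.8  14.5  34.3] [452.4  -1.9  14.9] [504.4  28.9  42.9]
terminal_cup 0.57 [249. 173. 333. 328.] [594.6  13.3  58.8] [562.2 -20.   56.7] [608.   36.8 104.8]
head_top 0.97 [  0. 263. 127. 386.] [ 4.850e+02 -4.000e-01  1.242e+02] [479.5  -6.7  60.7] [486.9   3.8 134. ]
head 92 [480.60375828  -7.40163982 163.10181198]
```

View pics/w3.png

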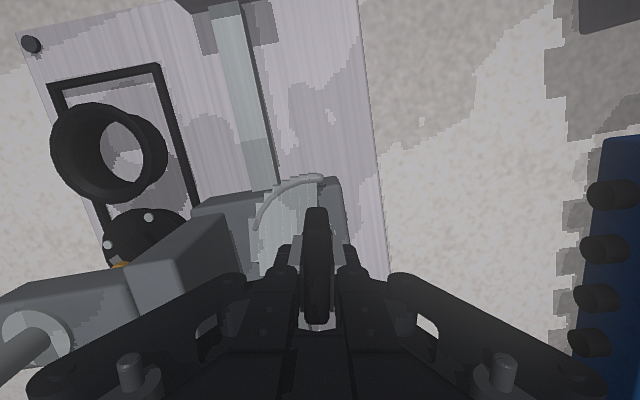

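View pics/side3.png

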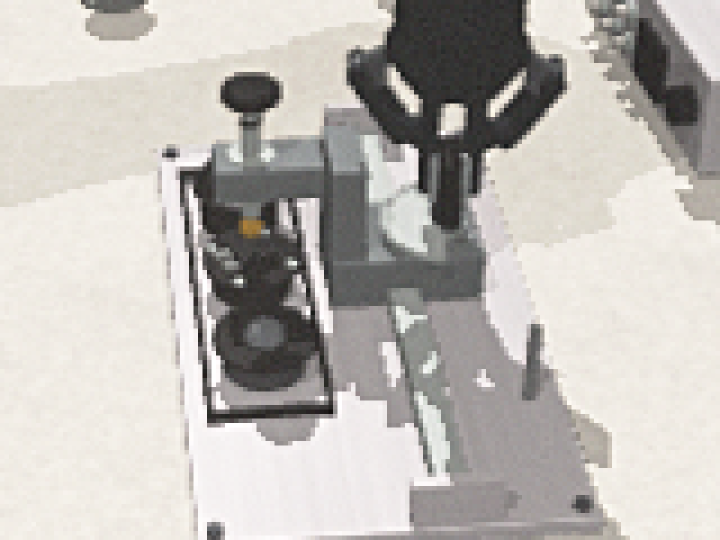

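Wrist view: the brass nose is at (120,265), above the cup at (145,240), with the arm of the carriage hiding part of it. The side view agrees, with the nose at (250,228) over the cup's block. Next I'll release, rise, and check the centring from overhead.

```bash
python3 -m crank '[[0,0,0,0,0,0,0.04],[0,0,0,0,0,0,0.04],[0,0,0,0,0,0,0.04],[0,0,0,0,0,0,0.04],[0,0,-0.015,0,0,0,0.04],[0,0,-0.03,0,0,0,0.04],[0,0,-0.04,0,0,0,0.04],[0,0,-0.04,0,0,0,0.04],[0,0,-0.04,0,0,0,0.04],[0,0,0,0,0,0,0.04]]'
python3 -m crank '[[-0.021,-0.027,0,0,0,0,0],[-0.021,-0.027,0,0,0,0,0],[-0.021,-0.027,0,0,0,0,0],[-0.021,-0.027,0,0,0,0,0],[0,0,0,0,0,0,0],[0,0,0,0,0,0,0],[0,0,0,0,0,0,0],[0,0,0,0,0,0,0]]'
python3 - <<'E'
from h import *
st=read_state(); s=snapshot("wrist"); cv2.imwrite("pics/w4.png",s["frame"]); P=cloud(s,st); np.save("P4.npy",P)
M=rot(st["ee_rot"]); print(st["time"],np.round(st["ee_pos"],1),np.arctan2(M[1,0],M[0,0]),M[:,2])
F=P.reshape(-1,3)[(s["depth"]>0).ravel()]
m=(F[:,2]>160)&(F[:,2]<167)&(np.hypot(F[:,0]-481,F[:,1]+3)<40);q=F[m];print("head",len(q),q.mean(0),cv2.minEnclosingCircle(q[:,:2].astype(np.float32)))
t=(trace(s,"terminal_cup") or [None])[0]
if t:
    q=P[t["region"]&(s["depth"]>0)]; print(t["p"],t["rect"]); q=q[(q[:,2]>26)&(q[:,2]<46)]; print("cup",len(q),q.min(0),q.max(0),cv2.minEnclosingCircle(q[:,:2].astype(np.float32)))
m=(F[:,2]>99)&(F[:,2]<110)&(F[:,0]>580);q=F[m]
if len(q): print("knob",len(q),q.mean(0),cv2.minAreaRect(q[:,:2].astype(np.float32)))
E
```

```text
time: 8.1
ee_pos: [601.6, -1.6, 243.2]
ee_rot: [0.002, 0.762, 0.647, 0.003]
contact_force: [0.4, 0.3, -0.7]
grip_width: 39.9
grasp_force: 0.0
time: 8.9
ee_pos: [480.4, -66.7, 238.1]
ee_rot: [-0.0, 0.762, 0.648, 0.0]
contact_force: [-0.2, -0.1, -0.5]
grip_width: -0.1
grasp_force: 0.0
8.9 [480.4 -66.7 238.1] 1.4095092274700045 [-7.73681230e-05  3.83246181e-04 -9.99999924e-01]
head 1722 [480.25797053  -3.05504279 162.5448037 ] ((480.0879211425781, -3.2714922428131104), 17.577180862426758)
0.78 [290.1, 99.4, 322.7, 144.6]
cup 202 [464.06742292 -28.57976753  31.6931475 ] [502.27624457  29.76790046  36.62969304] ((481.61279296875, -0.0021390914916992188), 30.214248657226562)
knob 734 [598.8605538   -1.44679114 103.29360376] ((599.7577514648438, -1.8109626770019531), (47.73673629760742, 12.400858879089355), 80.2734375)
```

View pics/w4.png

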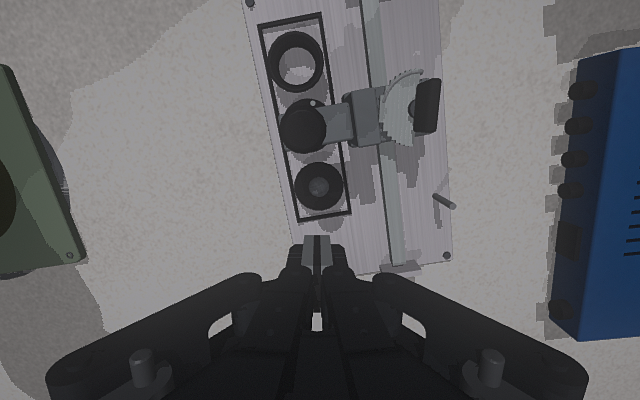

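Overhead: the head is at (302,130), the cup is underneath with its flange showing at top and right, and the clamp is at about 1.39 rad. I'll fit the circle better to get the remaining offset.

Run:
```python
from h import *
from scipy.optimize import minimize
P=np.load("P4.npy").reshape(-1,3)
for n,x0,y0 in(("cup",481,0),("tube",478,71),("twt",484,-76)):
    F=P[(np.hypot(P[:,0]-x0,P[:,1]-y0)<39)]
    hi=F[(F[:,2]>29)&(F[:,2]<48)]; lo=F[(F[:,2]>8)&(F[:,2]<18)]
    # low points in bore are not a concern: only count those outside 25
    def c(p):
        a=np.hypot(hi[:,0]-p[0],hi[:,1]-p[1]); b=np.hypot(lo[:,0]-p[0],lo[:,1]-p[1])
        return np.clip(a-31,0,5).sum()+np.clip(31-b[b>24],0,5).sum()
    g=[(c((x,y)),x,y) for x in np.arange(x0-6,x0+6.1,.5) for y in np.arange(y0-6,y0+6.1,.5)]; g.sort(); print(n,len(hi),len(lo),g[:3])
```

```text
cup 268 527 [(np.float64(155.0), np.float64(480.5), np.float64(-0.5)), (np.float64(155.0), np.float64(481.0), np.float64(-0.5)), (np.float64(155.0), np.float64(481.5), np.float64(-0.5))]
tube 1478 2021 [(np.float64(90.66750821848117), np.float64(478.5), np.float64(69.0)), (np.float64(91.74126998886166), np.float64(478.5), np.float64(68.5)), (np.float64(95.20876122661997), np.float64(479.0), np.float64(69.0))]
twt 1882 758 [(np.float64(39.998939358343875), np.float64(481.5), np.float64(-76.0)), (np.float64(40.930748991496976), np.float64(481.5), np.float64(-75.5)), (np.float64(42.74704086318326), np.float64(481.0), np.float64(-76.0))]
```

The head is about 2.5 mm short of the cup centre, so I'll regrip the knob and nudge the carriage.

```bash
python3 -m crank '[[0.021,0.027,0,0,0,0,0.04],[0.021,0.027,0,0,0,0,0.04],[0.021,0.027,0,0,0,0,0.04],[0.021,0.027,0,0,0,0,0.04],[0,0,0,0,0,0,0.04],[0,0,0,0,0,0,0.04],[0,0,0.04,0,0,0,0.04],[0,0,0.04,0,0,0,0.04],[0,0,0.04,0,0,0,0.04],[0,0,0.03,0,0,0,0.04],[0,0,0.012,0,0,0,0.04],[0,0,0,0,0,0,0.04]]'
python3 -m crank '[[0,0,0,0,0,0,0],[0,0,0,0,0,0,0],[0,0,0,0,0,0,0],[0,0,0,0,0,0,0],[0,0,0,0,0,0,0],[0,0,0,0,0,0,0]]'
python3 -m crank '[[0.0012,-0.0002,0,0,0,0,0],[0.0013,-0.0002,0,0,0,0,0],[0,0,0,0,0,0,0],[0,0,0,0,0,0,0]]'
python3 -m crank '[[0,0,0,0,0,0,0.04],[0,0,0,0,0,0,0.04],[0,0,0,0,0,0,0.04],[0,0,0,0,0,0,0.04],[0,0,-0.015,0,0,0,0.04],[0,0,-0.03,0,0,0,0.04],[0,0,-0.04,0,0,0,0.04],[0,0,-0.04,0,0,0,0.04],[0,0,-0.04,0,0,0,0.04],[0,0,0,0,0,0,0.04]]'
python3 -m crank '[[-0.021,-0.027,0,0,0,0,0],[-0.021,-0.027,0,0,0,0,0],[-0.021,-0.027,0,0,0,0,0],[-0.021,-0.027,0,0,0,0,0],[0,0,0,0,0,0,0],[0,0,0,0,0,0,0],[0,0,0,0,0,0,0],[0,0,0,0,0,0,0]]'
cat > l5.py <<'E'
from h import *
st=read_state(); s=snapshot("wrist"); P=cloud(s,st)
M=rot(st["ee_rot"]); print(st["time"],np.round(st["ee_pos"],1),np.arctan2(M[1,0],M[0,0]))
F=P.reshape(-1,3)[(s["depth"]>0).ravel()]
m=(F[:,2]>160)&(F[:,2]<167)&(np.hypot(F[:,0]-481,F[:,1]+1)<40);q=F[m];print("head",len(q),q.mean(0),cv2.minEnclosingCircle(q[:,:2].astype(np.float32)))
m=(F[:,2]>99)&(F[:,2]<110)&(F[:,0]>580);q=F[m];print("knob",cv2.minAreaRect(q[:,:2].astype(np.float32)))
F=F[(np.hypot(F[:,0]-481,F[:,1])<39)]
hi=F[(F[:,2]>29)&(F[:,2]<48)]; lo=F[(F[:,2]>8)&(F[:,2]<18)]
c=lambda p:np.clip(np.hypot(*(hi[:,:2]-p).T)-31,0,5).sum()+np.clip(31-np.hypot(*(lo[:,:2]-p).T),0,5).sum()
print("cup",sorted((c((x,y)),x,y) for x in np.arange(475,487,.5) for y in np.arange(-6,6.1,.5))[:3])
E
python3 l5.py
```

```text
time: 10.2
ee_pos: [599.4, -2.0, 75.7]
ee_rot: [-0.001, 0.762, 0.647, -0.001]
contact_force: [-0.4, -0.4, 1.3]
grip_width: 39.6
grasp_force: 0.0
time: 10.8
ee_pos: [600.2, -1.7, 78.1]
ee_rot: [0.0, 0.762, 0.648, 0.0]
contact_force: [-6.2, 0.4, 12.7]
grip_width: 11.0
grasp_force: 58.5
time: 11.2
ee_pos: [600.2, 0.5, 78.1]
ee_rot: [0.001, 0.762, 0.647, 0.0]
contact_force: [-6.2, -0.6, 12.8]
grip_width: 11.2
grasp_force: 58.6
time: 12.2
ee_pos: [601.6, 1.1, 246.2]
ee_rot: [0.002, 0.762, 0.647, 0.003]
contact_force: [-0.6, -0.3, -1.0]
grip_width: 40.1
grasp_force: 0.0
time: 13.0
ee_pos: [480.4, -64.2, 241.1]
ee_rot: [-0.0, 0.762, 0.648, 0.0]
contact_force: [0.0, -0.1, -0.6]
grip_width: 0.3
grasp_force: 0.0
13.0 [480.4 -64.2 241.1] 1.409502002497857
head 1671 [480.19293397  -0.95641427 162.53321765] ((480.05084228515625, -1.0787416696548462), 17.682180404663086)
knob ((599.7450561523438, 0.4783935546875), (47.36042404174805, 12.309013366699219), 80.44312286376953)
cup [(np.float64(145.0), np.float64(480.5), np.float64(-1.0)), (np.float64(145.0), np.float64(481.0), np.float64(-1.0)), (np.float64(145.0), np.float64(481.5), np.float64(-1.0))]
```

The head is now centred over the cup, both at y about -1. Moving over the head and pressing.

```bash
python3 -m crank '[[0.0312,-0.0051,0,0,0,0,0],[0.0312,-0.0051,0,0,0,0,0],[0,0,0.03,0,0,0,0],[0,0,0.03,0,0,0,0],[0,0,0.01,0,0,0,0],[0,0,0,0,0,0,0],[0,0,0,0,0,0,0],[0,0,0,0,0,0,0]]'
python3 -m crank '[[0,0,0.004,0,0,0,0],[0,0,0.004,0,0,0,0],[0,0,0.002,0,0,0,0],[0,0,0,0,0,0,0],[0,0,0,0,0,0,0],[0,0,0,0,0,0,0]]'
```

```text
time: 13.85
ee_pos: [480.5, -1.5, 172.4]
ee_rot: [0.0, 0.762, 0.647, 0.001]
contact_force: [0.0, 0.1, 0.7]
grip_width: 0.1
grasp_force: 0.0
time: 14.45
ee_pos: [480.1, -1.5, 161.5]
ee_rot: [0.0, 0.762, 0.648, 0.0]
contact_force: [1.1, -1.0, 2.5]
grip_width: 0.3
grasp_force: 1.8
```

```bash
python3 -m crank '[[0,0,0.004,0,0,0,0],[0,0,0.004,0,0,0,0],[0,0,0.004,0,0,0,0],[0,0,0.004,0,0,0,0],[0,0,0.003,0,0,0,0],[0,0,0.0015,0,0,0,0],[0,0,0,0,0,0,0],[0,0,0,0,0,0,0],[0,0,0,0,0,0,0]]'
python3 - <<'E'
from h import *
print(read_state()["ee_pos"],read_state()["contact_force"])
s=snapshot("side");cv2.imwrite("pics/side5.png",cv2.resize(s["frame"][180:260,290:390],None,fx=7,fy=7,interpolation=3))
s=snapshot("scene");cv2.imwrite("pics/scene5.png",cv2.resize(s["frame"][180:260,240:360],None,fx=6,fy=6,interpolation=3))
E
```

```text
time: 15.35
ee_pos: [480.1, -1.4, 140.9]
ee_rot: [0.0, 0.762, 0.648, 0.0]
contact_force: [-0.7, -1.8, 12.6]
grip_width: -0.0
grasp_force: 6.5
[480.09545386  -1.44908669 140.94242466] [-0.73821331 -1.8309733  12.61561982]
```

View pics/side5.png

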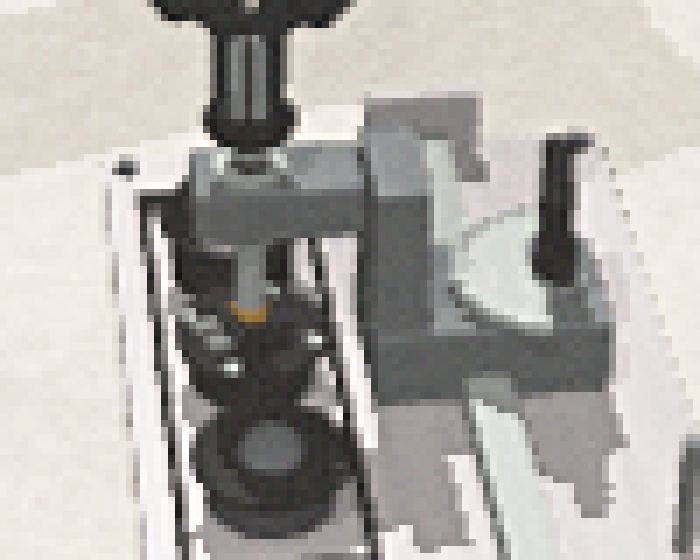

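The side view shows the brass nose at (248,312) bearing on the cup's block, with the head pushed down to the sleeve. The tip is at z = 141 mm and the force is about 12.6 N, which matches a 22 mm press. Handing in.

```bash
python3 -c "
from cell import finish_job
print(finish_job())"
```

```text
the job is handed in; nothing more can be done
None
```

The job is handed in, with the arm still holding the plunger down: I turned the clamp to about 1.39 rad, slid the carriage until the plunger was centred over the terminal cup (within about 1 mm by camera), and pressed it about 22 mm at 12.6 N, using a little over 15 s.

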